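# Lay the two plain stone blanks down in the rack by pushing

### The job

Three stone pieces stand upright, one in each bay of the wooden rack: two plain round blanks and one carved figure. Push each plain blank over away from you with the fingers so that it ends lying flat along its own bay with its top towards the far end; only push, never pinch, lift or carry a blank. Leave the carved figure standing where it is and do not disturb the things around the rack.

Things in the scene. Friction and masses are not known exactly. Their poses are not given: they have to be found in the camera images.
- rack: Fixed wooden rack, 198 x 254 mm, 48 mm high, with three parallel open bays. Origin on the desk under the spot where the middle piece stands; +x runs along the bays to the far end (the way the blanks must fall), +y across to the left, z up. Bay centre lines at y = -80, 0, +80 mm; bays 66 mm wide between 14 mm walls, tops 48 mm above the desk. Pieces stand within 3 mm of x = 0 on the lines.
- rack_end (a point): Middle of the far end of the middle bay, on the bay floor (a board 8 mm thick), 142 mm along the rack's +x. Here an end strip (142 to 154 mm, top 24 mm above the desk) closes all bays; a heel strip (x = -44 to -32 mm, top 20 mm above the desk) lies behind the standing pieces.
- blank_a: Plain round stone blank, a cylinder without head or carving, 53 mm in diameter, 107 mm tall, 0.4 to 0.8 kg, loose. Origin at the centre of its foot, z from foot to top. Stands upright in any of the three bays, top 115 mm above the desk. Pushed near its top along the rack's +x it tips about the front edge of its foot and falls by itself once it leans more than about 27 degrees.
- blank_b: The second plain round stone blank, of the same shape and size as the first (53 mm in diameter, 107 mm tall), in another bay. Origin at the centre of its foot, z from foot to top.
- carved: Carved stone figure with a round head, 53 x 57 mm, 136 mm tall (top 144 mm above the desk), loose, standing in the remaining bay. Origin at the centre of its foot, z up. It is to stay standing.
- carved_2: Second carved stone figure, 53 x 60 mm, 140 mm tall, standing on the desk near the robot on the right. Origin at the centre of its foot. To be left alone.
- tape: Yellow tape measure, 35 x 72 mm, 62 mm tall, on the desk at the far left, beyond the blue hose. Origin at the centre of its underside. To be left alone.
- jar: Dusty glass jar with screw cap, 47 mm in diameter, 88 mm tall, left of the rack. Origin at the centre of its foot. To be left alone.
- cap: Plain squat stone cap, 62 mm in diameter, 47 mm tall, on the desk at the far left. Origin at the centre of its underside. To be left alone.
There are look-alikes about, which are no part of the job. What is shaped like the blank_a but green or turquoise is not meant.

How it is judged:
By the outcome, as a careful person would: the job done as asked, in the order asked, and still so for the second after the job is handed in, with the robot touching nothing.
It also fails if it takes over 38 s, if anything falls off the work surface, if the arm or the gripper's body presses on something with over 40 N, if the wrist force passes 120 N, or if a joint passes its speed limit or range.

### The arm

A 6-joint arm with a two-finger parallel gripper is mounted at the origin on the work surface; the furniture and walls round the work are solid. World frame = base frame: x ahead of the robot, y to its left, z up, the work surface at z = 0. Lengths are in m, angles in degrees, forces in N, time in s.
With the tool pointing down it reaches from about 0.325 to 0.775 m from the base axis. Payload 5.5 kg.
Tool frame: the origin (TCP) lies on the centre line of the jaws, within the pads' length; the fingertips stand ctrl.tips_ahead ahead of it and the grasp point (between the pads) lies 8 mm behind it (ctrl.tips_ahead is the distance from the TCP to the fingertips, in m); z points along the fingers, x is the direction in which the jaws open and shut, and the axes are right-handed (so a half turn about z gives the same grasp; the last joint's range is limited). The gripper opens to 85 mm and grips with 20 to 120 N. Pads are 22 mm wide; open, the fingers measure 114 mm over their backs; the gripper's body (76 mm by 85 mm) begins 54 mm behind the grasp point. The pads swing forward as they close: fully open they stand 13 mm farther back than shut.
Start: joints at [-72.004, 5.22, 70.514, -0, 104.267, -3.249], TCP at [0.217, -0.559, 0.207] pointing down, gripper open.
Joint ranges: [-164.24, 164.24], [-49.07, 125.15], [9.68, 141.18], [-86.29, 266.29], [3.28, 154.24], [-151.56, 151.56]. Speed limits (degrees/s): [147.25, 147.25, 172.46, 180, 180, 180].

### API

Orientations are given as [roll, pitch, yaw] about the fixed x, y, z axes, in that order (R = Rz(yaw) Ry(pitch) Rx(roll)).
In Python, from workcell import ctrl gives the robot as it stands.
- The arm moves only by the tool servo_tool, never from a script. Its argument "rows" is a list that holds one entry, the list of rows, each a list of 5 numbers: the shift along the tool's x, y, z as a fraction of full scale, then the turn about the tool's z as a fraction of full scale, then the closure, from 0 (fully open) to 1 (shut). In form: [[[x, y, z, roll, jaw], ...]]. A call has 1 to 8 rows; each row is the pose to reach, as a shift and turn from the pose commanded when the call began, along the tool's axes at that moment; what a row does not reach only later rows make up. Full scale, the value 1, is 150 mm for a shift and 0.5 rad for a turn. A row lasts 1/10 s, in which the tool goes at most 50 mm and 8.59 degrees, less where a joint would pass 70% of its speed; a pose out of reach is approached as far as the arm can. A call with a number of a shift or a turn outside -1 to 1 is refused whole. A call with a gripper value outside its range is refused whole. The fingers move at their own pace and stop on an object; "squeeze" is the grip in N (left out, the last holds). Time passes only in rows, so rows that repeat a pose let the fingers close. It gives the time, the measured TCP pose, the force and the opening at its end, in the units of the state.
- ctrl.state(): the state, without advancing time (a new reading comes with each control period).
- ctrl.grab_frame(name): name is "side" or "top" or "wrist"; returns the picture (400x640x3 uint8, red, green, blue); there is no depth.
- ctrl.camera_params(name): a dict with "fx", "fy", "cx", "cy" (pixels), "xyz" and "attitude" of the camera in the world. Camera axes: x right, y up, looking along -z (the intrinsics and any distortion apply to the point x, -y, -z); pixel columns grow to the right and rows downward; lengths in m; the calibration is good to about 2 mm. A picture is of the moment at which its call begins: read the wrist's pose just before it. camera_params takes no time and is no camera call; for the wrist camera it gives the pose at the moment of the call.
- ctrl.finish_job(): hands the job in, once; it reports no verdict.
The state is a dict: "time_s": time; "joint_positions": joint angles; "joint_vel": joint speeds; "joint_torque": joint torques, N m; "ee_pos": TCP position; "orientation": TCP orientation; "contact_force": force on the tool from outside, world axes, zero at the start; "torque": the same for the moment, N m; "width": opening from 0.0 (shut) to 1.0 (fully open).
Only numpy, scipy, OpenCV 4.12 (cv2) and the standard library are available. Lean on these libraries where they do the work, as an engineer would, in place of code of your own. Each camera call takes 0.05 s, during which the arm holds its last target.

## Working session

There is one attempt and no reset: what is moved stays moved. The work goes in short steps, Python scripts to look and compute and a tool call to move; the robot and the scene stay as the last step left them, time stands still between calls to the robot, and variables do not carry over. Pictures are saved under pics/ and viewed, and the job is handed in when it is done.

Besides the shell and the picture viewer there is one more tool, called after "Emit:" as name(argument=value, ...), one argument or row to a line, values as JSON. servo_tool: Moves the arm, as the interface text tells. Its arguments: {"type":"object","properties":{"rows":{"type":"array"},"squeeze":{"type":"number"}},"required":["rows"]}

```bash
mkdir -p pics; ls
python3 - <<'E'
from workcell import ctrl
import cv2
print(ctrl.state(), ctrl.tips_ahead)
for n in ("side","top","wrist"):
    print(n,ctrl.camera_params(n))
    cv2.imwrite(f"pics/{n}0.png",cv2.cvtColor(ctrl.grab_frame(n),cv2.COLOR_RGB2BGR))
E
```

```text
pics
{'time_s': 0.0, 'joint_positions': array([-7.20048225e+01,  5.26464025e+00,  7.05806787e+01, -2.52578954e-05,
        1.04266769e+02, -3.24873751e+00]), 'joint_vel': array([ 0.01047369, -0.06975791, -0.0381411 ,  0.07949149, -0.02376761,
       -0.02089858]), 'joint_torque': array([ 1.08985205e-03, -4.58726156e+01, -4.18020737e+01, -2.47519637e-05,
        1.15808932e-02, -6.25387401e-06]), 'ee_pos': array([ 0.21730136, -0.5589221 ,  0.20574674]), 'orientation': array([-1.79993672e+02,  1.11909486e-01, -6.87560851e+01]), 'contact_force': array([-0.32661406,  0.14669565,  0.69602068]), 'torque': array([ 0.01847995, -0.04273855,  0.02823707]), 'width': 1.0031228451030785} 0.011
side {'fx': 390.8404579064872, 'fy': 390.8404579064872, 'cx': 323.6843857951046, 'cy': 201.56597031663682, 'xyz': array([0.22988303, 0.80351951, 0.76467286]), 'attitude': array([  46.86412411,   -0.62263563, -163.05411328])}
top {'fx': 440.8745496226509, 'fy': 440.8745496226509, 'cx': 314.045758968237, 'cy': 200.07299663144798, 'xyz': array([0.23484416, 0.04253248, 1.02558031]), 'attitude': array([ 1.14453182e+01, -3.73846581e-02, -9.12919418e+01])}
wrist {'fx': 320.74259539191354, 'fy': 320.74259539191354, 'cx': 317.23673407114796, 'cy': 199.6679463912526, 'xyz': array([ 0.29525705, -0.52880129,  0.37213339]), 'attitude': array([-18.63744597,   0.12313884, -68.81409891])}
```

View pics/top0.png

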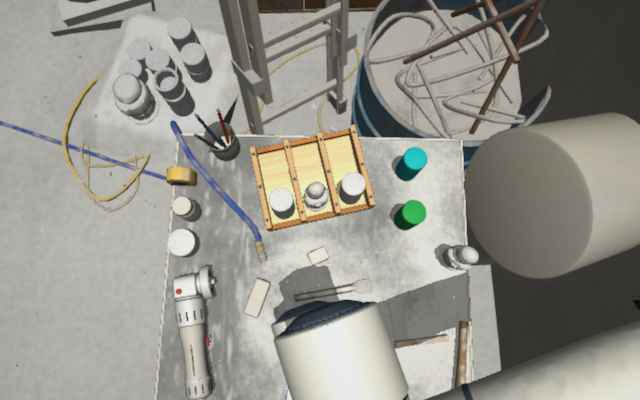

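View pics/side0.png

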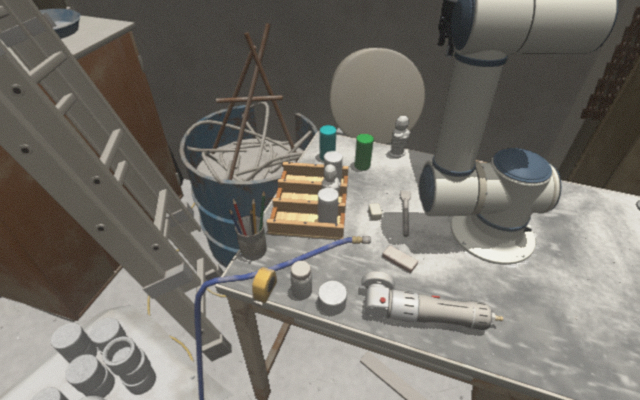

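View pics/wrist0.png

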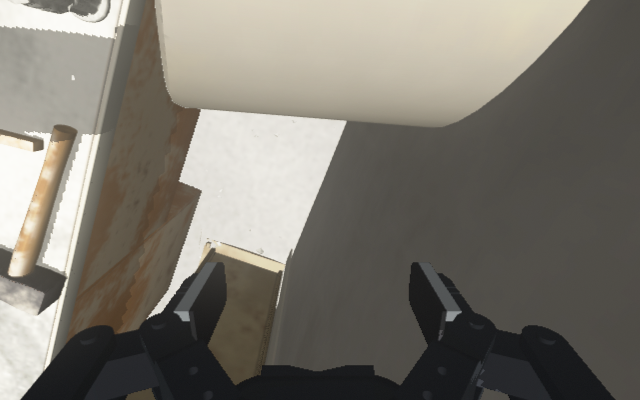

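The top view shows the rack around (312,180). The blanks are in the left bay (282,203) and right bay (352,187), and the carved figure is in the middle bay (316,193). Next I'll measure them.

```bash
cat > h.py <<'E'
import numpy as np, cv2
from scipy.spatial.transform import Rotation as R
from workcell import ctrl
def cam(n):
    p=ctrl.camera_params(n); return p,R.from_euler('xyz',p['attitude'],degrees=True).as_matrix()
def ray(n,u,v,z):
    p,M=cam(n); d=M@np.array([(u-p['cx'])/p['fx'],-(v-p['cy'])/p['fy'],-1]); o=p['xyz']
    return o+d*(z-o[2])/d[2]
def proj(n,X):
    p,M=cam(n); c=M.T@(np.array(X)-p['xyz']); return np.array([p['cx']+p['fx']*c[0]/-c[2],p['cy']-p['fy']*c[1]/-c[2]])
E
python3 - <<'E'
from h import *
im=cv2.imread('pics/top0.png')
c=im[115:240,235:385]; cv2.imwrite('pics/topc.png',cv2.resize(c,None,fx=5,fy=4.8*5/4.8,interpolation=cv2.INTER_CUBIC)[:600])
im=cv2.imread('pics/side0.png')
c=im[140:245,255:375]; cv2.imwrite('pics/sidec.png',cv2.resize(c,None,fx=5,fy=5,interpolation=cv2.INTER_CUBIC))
E
```

```text
(no output)
```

View pics/topc.png

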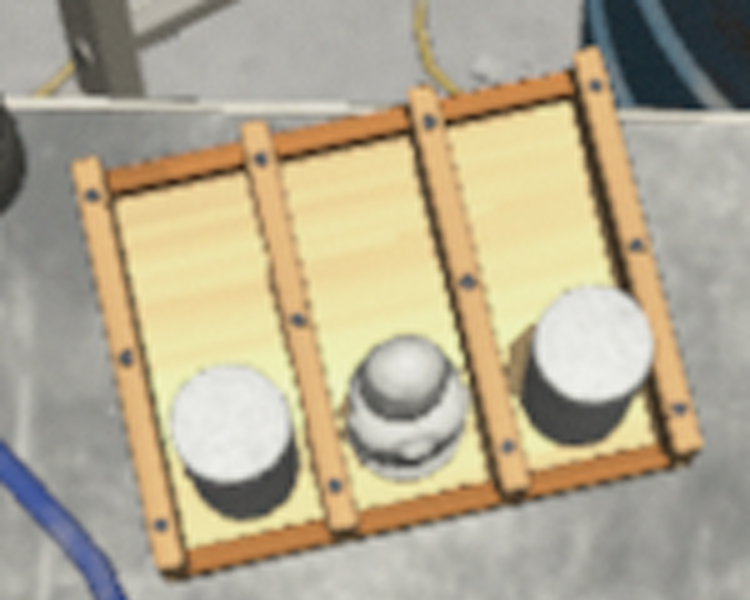

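View pics/sidec.png

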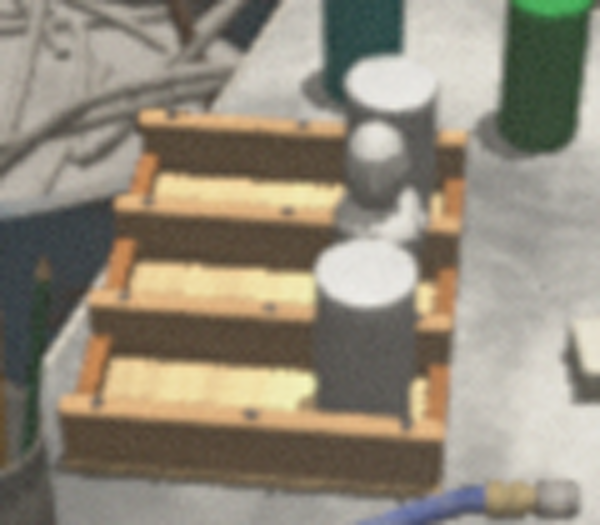

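Run:
```python
from h import *
np.set_printoptions(precision=4,suppress=True)
f=lambda u,v:(235+(u+.5)/5-.5,115+(v+.5)/5-.5)
g=lambda u,v:(255+(u+.5)/5-.5,140+(v+.5)/5-.5)
im=cv2.imread('pics/top0.png')
m=(im.min(2)>185).astype(np.uint8)
cl=cv2.findContours(m,0,1)[0]
for c in cl:
    if cv2.contourArea(c)>150:
        x,y,w,h=cv2.boundingRect(c)
        if 235<x<385 and 115<y<240: 
            e=cv2.minEnclosingCircle(c); M=cv2.moments(c); u=M['m10']/M['m00'];v=M['m01']/M['m00'];print(u,v,e,ray('top',u,v,.115))
A=ray('top',*f(231,421),.115);B=ray('top',*f(593,344),.115);print('top L,R',A,B)
print('side L,R',ray('side',*g(366,272),.115),ray('side',*g(391,82),.115))
# wall ends
P={k:ray('top',*f(*q),.048) for k,q in dict(Lf=(88,158),Ln=(172,573),Rf=(590,50),Rn=(688,450)).items()}
for k in P: print(k,P[k])
for a,b in(('Ln','Lf'),('Rn','Rf')):
    d=P[b]-P[a];print(np.hypot(*d[:2]),np.degrees(np.arctan2(d[1],d[0])))
for a,b in(('Rn','Ln'),('Rf','Lf')):
    d=P[b]-P[a];print(np.hypot(*d[:2]),np.degrees(np.arctan2(-d[0],d[1])))
d=A-B;print('blanks',np.hypot(*d[:2]),np.degrees(np.arctan2(-d[0],d[1])))
print('carved head z.12',ray('top',*f(405,372),.130))
```

```text
318.01280227596015 257.58428165007115 ((318.0, 270.5), 56.10936737060547) [0.2985 0.0324 0.115 ]
280.4018040180402 198.79253792537924 ((281.1551818847656, 197.58045959472656), 13.231632232666016) [0.4235 0.1086 0.115 ]
353.1629629629629 183.06884531590413 ((353.29998779296875, 182.6999969482422), 11.772109031677246) [ 0.4541 -0.0461  0.115 ]
427.81710367831 212.04166280613975 ((418.6887512207031, 211.13449096679688), 78.24430847167969) [ 0.3882 -0.2001  0.115 ]
top L,R [0.4234 0.1078 0.115 ] [ 0.4534 -0.0462  0.115 ]
side L,R [0.4235 0.1088 0.115 ] [ 0.4551 -0.0466  0.115 ]
Lf [0.5634 0.178  0.048 ]
Ln [0.3686 0.1395 0.048 ]
Rf [ 0.6111 -0.057   0.048 ]
Rn [ 0.4193 -0.0936  0.048 ]
0.19851957427776515 11.186625739772374
0.1952412342433172 10.813309688783383
0.2385150777726523 12.272884131038884
0.23974751991545867 11.48277605316014
blanks 0.15684691456653171 11.006270544706112
carved head z.12 [0.4396 0.0341 0.13  ]
```

Run:
```python
from h import *
np.set_printoptions(precision=4,suppress=True)
def d(n,u,v):
    p,M=cam(n);x=M@np.array([(u-p['cx'])/p['fx'],-(v-p['cy'])/p['fy'],-1]);return p['xyz'],x/np.linalg.norm(x)
for a,b in (((528,207),(377,95)),((490,150),(350,130)),((545,278),(424,95))):
    o1,d1=d('top',*a);o2,d2=d('side',*b)
    t=np.linalg.lstsq(np.c_[d1,-d2],o2-o1,rcond=None)[0];print(o1+t[0]*d1,o2+t[1]*d2)
print(ray('top',460,250,.14),ray('top',410,212,.1),ray('top',413,160,.1))
T=ctrl.state();x=T['ee_pos'];M=R.from_euler('xyz',T['orientation'],degrees=True).as_matrix();print(x)
u=np.array([np.cos(np.radians(11.2)),np.sin(np.radians(11.2)),0])
B=np.array([.454,-.0463,0]);L=np.array([.4235,.108,0])
for n,G in(('R',B-u*.060+[0,0,.2]),('L',L-u*.06+[0,0,.2])): print(n,G,M.T@(G-x)/.15)
```

```text
[ 0.3921 -0.4054  0.1269] [ 0.403  -0.4047  0.1284]
[ 0.5558 -0.3915  0.0038] [ 0.485  -0.3922 -0.0181]
[ 0.2464 -0.4099  0.1508] [ 0.2509 -0.4099  0.1509]
[ 0.3055 -0.2522  0.14  ] [ 0.3917 -0.1661  0.1   ] [ 0.5065 -0.1802  0.1   ]
[ 0.2173 -0.559   0.206 ]
R [ 0.3951 -0.058   0.2   ] [-2.6836 -2.3153  0.0441]
L [0.3646 0.0963 0.2   ] [-3.716  -2.4985  0.0457]
```

Emit:
servo_tool(
  rows=[
    [[0,0,-0.33,0,1],[0,0,-0.66,0,1],[0,0,-0.87,0,1],[-0.2,-0.08,-0.87,0,1],[-0.5,-0.2,-0.87,0,1],[-0.8,-0.31,-0.87,0,1],[-0.93,-0.36,-0.87,0,1],[-0.93,-0.36,-0.87,0,1]],
  ],
)

```text
time_s: 0.95
ee_pos: [0.2173, -0.4075, 0.339]
orientation: [-180.0, -0.2, -68.7]
contact_force: [-0.8, -0.9, -0.1]
width: 0.003
```

Emit:
servo_tool(
  rows=[
    [[-0.25,-0.22,0,0.1,1],[-0.5,-0.45,0,0.2,1],[-0.75,-0.67,0,0.3,1],[-0.85,-0.76,0,0.35,1],[-0.85,-0.76,0,0.35,1],[-0.85,-0.76,0,0.35,1]],
  ],
)

```text
time_s: 1.55
ee_pos: [0.2775, -0.2501, 0.3371]
orientation: [180.0, -0.0, -78.7]
contact_force: [0.2, -1.4, 0.6]
width: 0.001
```

Emit:
servo_tool(
  rows=[
    [[-0.24,-0.22,0,0,1],[-0.48,-0.44,0,0,1],[-0.72,-0.67,0,0,1],[-0.95,-0.88,0.1,0,1],[-1,-0.93,0.3,0,1],[-1,-0.93,0.5,0,1],[-1,-0.93,0.5,0,1]],
  ],
)

```text
time_s: 2.25
ee_pos: [0.3841, -0.0757, 0.2571]
orientation: [179.5, 0.2, -78.8]
contact_force: [0.2, -0.4, -0.9]
width: 0.004
```

```bash
cat > rel.py <<'E'
from h import *
np.set_printoptions(precision=4,suppress=True)
T=ctrl.state();x=T['ee_pos'];M=R.from_euler('xyz',T['orientation'],degrees=True).as_matrix();print(T['time_s'],x,T['orientation'],T['contact_force'])
u=np.array([np.cos(np.radians(11.2)),np.sin(np.radians(11.2)),0])
for n,G in(('R',np.array([.454,-.0463,0])),('L',np.array([.4235,.108,0]))):
    for s in(-.06,-.0265,.04): print(n,s,M.T@(G+u*s+[0,0,.109]-x)/.15)
E
python3 rel.py
python3 - <<'E'
from h import *
cv2.imwrite("pics/w1.png",cv2.cvtColor(ctrl.grab_frame("wrist"),cv2.COLOR_RGB2BGR))
print([proj('wrist',p) for p in ([.454,-.0463,.115],[.4235,.108,.115])])
E
```

```text
2.25 [ 0.3841 -0.0757  0.2571] [179.5033   0.2281 -78.7932] [ 0.2039 -0.4274 -0.8732]
R -0.06 [-0.0978 -0.1039  0.9866]
R -0.0265 [-0.0977 -0.3272  0.9847]
R 0.04 [-0.0977 -0.7705  0.9808]
L -0.06 [-1.1463 -0.1044  0.9908]
L -0.0265 [-1.1463 -0.3277  0.9888]
L 0.04 [-1.1462 -0.771   0.985 ]
[array([301.14218033, 101.45137555]), array([131.85684479, 101.69788291])]
```

View pics/w1.png

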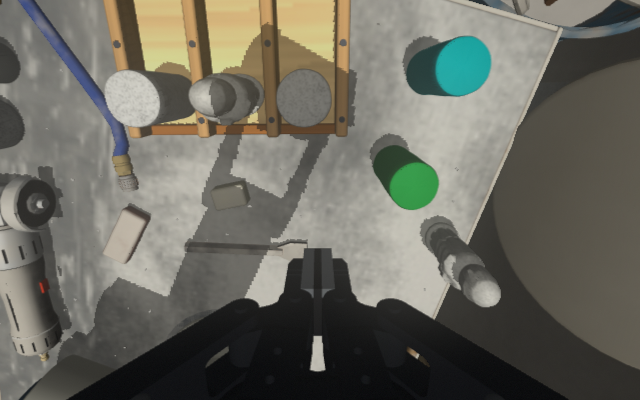

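The wrist view agrees with the measurement to about 3 px: the right blank's top is at (304,98), against a predicted (301,101). The jaws are shut. Next I'll go down behind it.

Emit:
servo_tool(
  rows=[
    [[-0.09,-0.1,0.3,0,1],[-0.09,-0.1,0.6,0,1],[-0.09,-0.1,0.85,0,1],[-0.09,-0.1,0.98,0,1],[-0.09,-0.1,0.98,0,1],[-0.09,-0.1,0.98,0,1]],
  ],
)

```text
time_s: 2.9
ee_pos: [0.3979, -0.0601, 0.1177]
orientation: [-179.9, -0.1, -78.9]
contact_force: [0.9, 0.1, -0.4]
width: -0.004
```

```bash
python3 rel.py
python3 - <<'E'
from h import *
cv2.imwrite("pics/w2.png",cv2.cvtColor(ctrl.grab_frame("wrist"),cv2.COLOR_RGB2BGR))
E
```

```text
2.9 [ 0.3979 -0.0601  0.1177] [-179.8808   -0.059   -78.8743] [ 0.9455  0.065  -0.3959]
R -0.06 [-0.0179  0.0152  0.0577]
R -0.0265 [-0.0182 -0.2081  0.0582]
R 0.04 [-0.0188 -0.6515  0.0591]
L -0.06 [-1.0665  0.0162  0.0566]
L -0.0265 [-1.0668 -0.2071  0.0571]
L 0.04 [-1.0673 -0.6505  0.058 ]
```

View pics/w2.png

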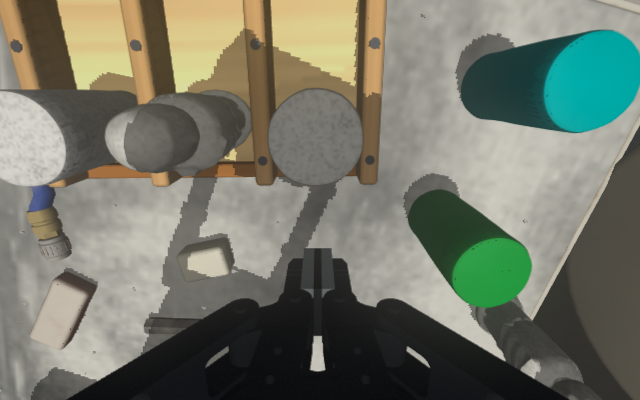

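Emit:
servo_tool(
  rows=[
    [[-0.01,-0.08,0.05,0,1],[-0.01,-0.14,0.05,0,1],[-0.01,-0.2,0.05,0,1],[-0.01,-0.25,0.05,0,1],[-0.01,-0.3,0.05,0,1],[-0.01,-0.35,0.05,0,1],[-0.01,-0.4,0.05,0,1],[-0.01,-0.44,0.05,0,1]],
  ],
)

```text
time_s: 3.75
ee_pos: [0.462, -0.0446, 0.1078]
orientation: [180.0, 0.0, -78.8]
contact_force: [-0.7, 0.6, 0.4]
width: -0.003
```

```bash
python3 rel.py
python3 - <<'E'
from h import *
cv2.imwrite("pics/w3.png",cv2.cvtColor(ctrl.grab_frame("wrist"),cv2.COLOR_RGB2BGR))
E
```

```text
3.75 [ 0.462  -0.0446  0.1078] [179.9877   0.0066 -78.7749] [-0.726   0.6058  0.3754]
R -0.06 [ 0.0006  0.4546 -0.0079]
R -0.0265 [ 0.0007  0.2312 -0.008 ]
R 0.04 [ 0.0009 -0.2121 -0.0081]
L -0.06 [-1.048   0.4538 -0.0078]
L -0.0265 [-1.0479  0.2304 -0.0078]
L 0.04 [-1.0477 -0.2129 -0.0079]
```

View pics/w3.png

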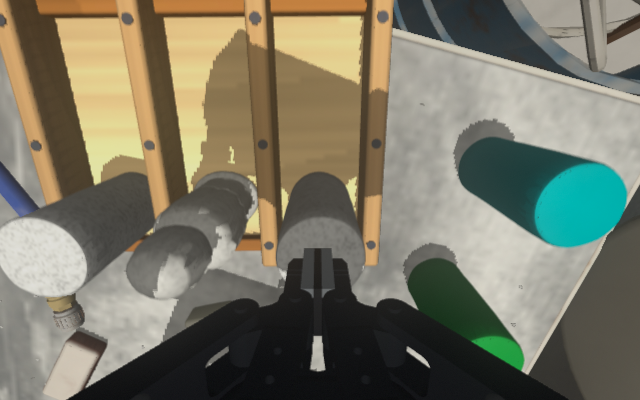

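Run:
```python
from h import *
a=ctrl.grab_frame("side")[130:250,250:400];b=ctrl.grab_frame("top")[115:240,235:385]
a=cv2.resize(a,None,fx=2.6,fy=2.6,interpolation=2);b=cv2.resize(b,None,fx=2.6,fy=2.6,interpolation=2)
h=max(a.shape[0],b.shape[0]);a=np.pad(a,((0,h-a.shape[0]),(0,0),(0,0)))
cv2.imwrite("pics/sb3.png",cv2.cvtColor(np.hstack([a,b]),cv2.COLOR_RGB2BGR))
print(ctrl.state()['contact_force'])
```

```text
[-0.48554772  0.92920188 -0.13875328]
```

View pics/sb3.png

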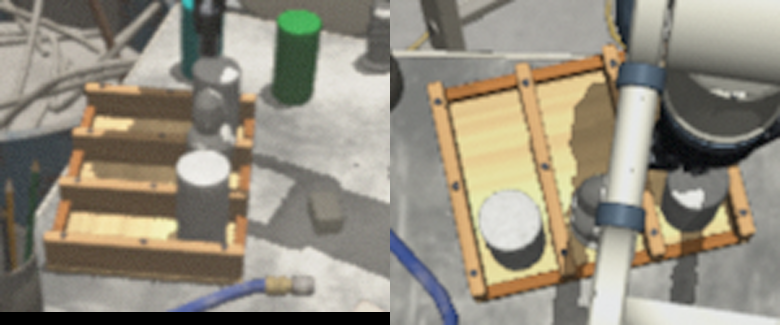

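Run:
```python
from h import *
T=ctrl.state();x=T['ee_pos']
for dz in(-.02,-.011,0,.013,.02,.03): 
  p=x+[0,0,dz];print(dz,proj('wrist',p),proj('side',p),proj('top',p))
print(ctrl.camera_params('wrist'))
a=ctrl.grab_frame("side")[90:230,270:420];a=cv2.resize(a,None,fx=4,fy=4,interpolation=2)
cv2.imwrite("pics/s4.png",cv2.cvtColor(a,cv2.COLOR_RGB2BGR))
```

```text
-0.02 [318.10403948 230.58412764] [330.15370653 163.79071451] [351.2824123  182.73781204]
-0.011 [318.13491462 236.68706848] [330.22475831 161.2419311 ] [351.62876712 181.75408685]
0 [318.17653075 244.91313111] [330.31268806 158.0876979 ] [352.06087033 180.52681709]
0.013 [318.2322161  255.92018633] [330.41818119 154.30342775] [352.58442231 179.03981234]
0.02 [318.26563665 262.52626655] [330.47570635 152.23987407] [352.87230626 178.22215751]
0.03 [318.31831356 272.93866011] [330.55877763 149.25992491] [353.29105281 177.03282362]
{'fx': 320.74259539191354, 'fy': 320.74259539191354, 'cx': 317.23673407114796, 'cy': 199.6679463912526, 'xyz': array([ 0.54350279, -0.02802365,  0.27393696]), 'attitude': array([-1.86816078e+01,  2.74548234e-02, -7.88247255e+01])}
```

View pics/s4.png

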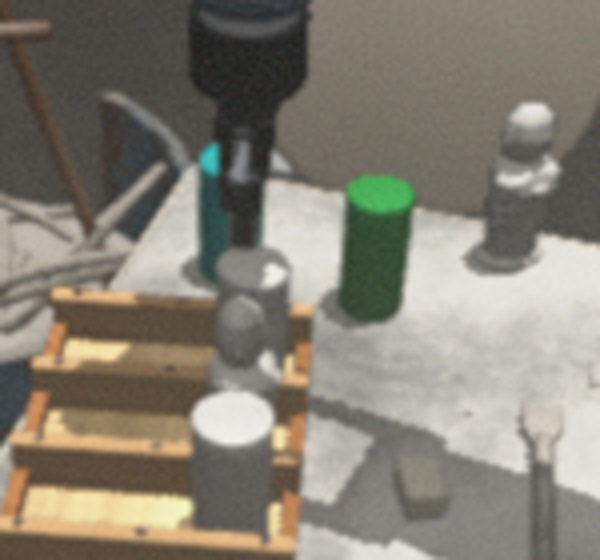

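The push passed over the blank without touching it. In the side view the tips are at about (330,152), which puts them about 15 to 20 mm higher than I assumed, and the blank hasn't moved. I'll back off, go lower and check the tip height before pushing again.

Emit:
servo_tool(
  rows=[
    [[0,0.1,0,0,1],[0,0.25,0,0,1],[0,0.4,0,0,1],[0,0.46,0,0,1],[0,0.46,0.08,0,1],[0,0.46,0.15,0,1],[0,0.46,0.15,0,1]],
  ],
)

```text
time_s: 4.65
ee_pos: [0.393, -0.0578, 0.0827]
orientation: [179.8, 0.1, -78.8]
contact_force: [-0.4, -0.3, -0.8]
width: -0.001
```

```bash
python3 rel.py
python3 - <<'E'
from h import *
T=ctrl.state();x=T['ee_pos']
for dz in(-.02,-.011,0,.013,.02,.03): 
  p=x+[0,0,dz];print(dz,(proj('side',p)-[270,90])*4)
a=ctrl.grab_frame("side")[90:230,270:420];a=cv2.resize(a,None,fx=4,fy=4,interpolation=2)
cv2.imwrite("pics/s5.png",cv2.cvtColor(a,cv2.COLOR_RGB2BGR))
E
```

```text
4.65 [ 0.393  -0.0578  0.0827] [179.7995   0.103  -78.771 ] [-0.3934 -0.2521 -0.7685]
R -0.06 [ 0.0037 -0.0133 -0.1752]
R -0.0265 [ 0.0038 -0.2366 -0.176 ]
R 0.04 [ 0.0041 -0.68   -0.1776]
L -0.06 [-1.0448 -0.0142 -0.1734]
L -0.0265 [-1.0447 -0.2375 -0.1741]
L 0.04 [-1.0445 -0.6808 -0.1757]
-0.02 [337.10320868 330.24357601]
-0.011 [337.91900331 320.3543034 ]
0 [338.92844798 308.11755514]
0.013 [340.13932167 293.43903242]
0.02 [340.79951602 285.43598658]
0.03 [341.7527786  273.88029207]
```

View pics/s5.png

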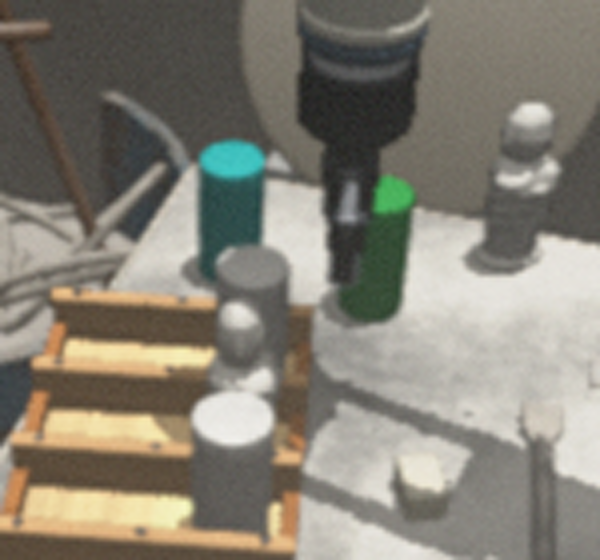

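Emit:
servo_tool(
  rows=[
    [[0,0,0.05,0,1],[0,-0.08,0.05,0,1],[0,-0.14,0.05,0,1],[0,-0.2,0.05,0,1],[0,-0.25,0.05,0,1],[0,-0.29,0.05,0,1],[0,-0.33,0.05,0,1],[0,-0.37,0.05,0,1]],
  ],
)

```text
time_s: 5.5
ee_pos: [0.4488, -0.0473, 0.0779]
orientation: [-180.0, -0.0, -78.8]
contact_force: [-0.9, -1.4, 1.2]
width: 0.0
```

```bash
python3 rel.py
python3 - <<'E'
from h import *
a=ctrl.grab_frame("side")[90:230,270:420];a=cv2.resize(a,None,fx=4,fy=4,interpolation=2)
cv2.imwrite("pics/s6.png",cv2.cvtColor(a,cv2.COLOR_RGB2BGR))
E
```

```text
5.5 [ 0.4488 -0.0473  0.0779] [-179.984    -0.002   -78.7789] [-0.9302 -1.365   1.214 ]
R -0.06 [ 0.0002  0.3645 -0.2073]
R -0.0265 [ 0.0003  0.1411 -0.2073]
R 0.04 [ 0.0005 -0.3022 -0.2071]
L -0.06 [-1.0483  0.3637 -0.2074]
L -0.0265 [-1.0483  0.1404 -0.2073]
L 0.04 [-1.0481 -0.3029 -0.2072]
```

View pics/s6.png

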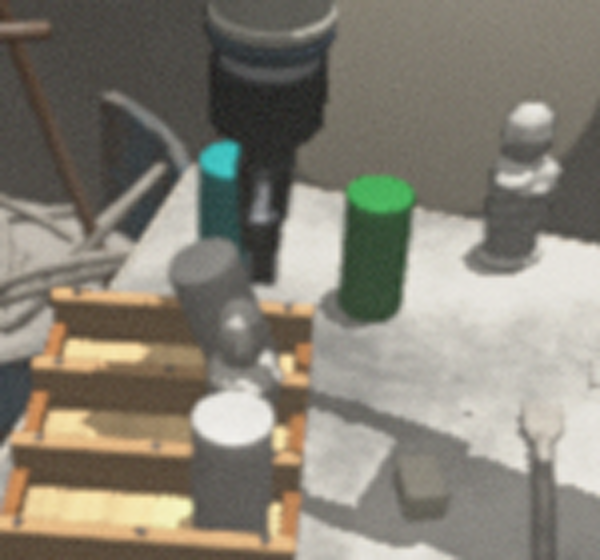

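It's tipping well, leaning roughly 25°. I'll push a little further, then stop.

Emit:
servo_tool(
  rows=[
    [[0,-0.04,0,0,1],[0,-0.08,0,0,1],[0,-0.12,0,0,1],[0,-0.15,0,0,1],[0,-0.1,0,0,1],[0,0.1,-0.2,0,1],[0,0.3,-0.5,0,1],[0,0.35,-0.8,0,1]],
  ],
)

```text
time_s: 6.35
ee_pos: [0.3936, -0.0577, 0.1978]
orientation: [179.8, 0.1, -78.8]
contact_force: [2.1, 0.1, -0.0]
width: 0.003
```

```bash
python3 rel.py
python3 - <<'E'
from h import *
a=ctrl.grab_frame("side")[90:230,270:420];a=cv2.resize(a,None,fx=4,fy=4,interpolation=2)
cv2.imwrite("pics/s7.png",cv2.cvtColor(a,cv2.COLOR_RGB2BGR))
cv2.imwrite("pics/w7.png",cv2.cvtColor(ctrl.grab_frame("wrist"),cv2.COLOR_RGB2BGR))
E
```

```text
6.35 [ 0.3936 -0.0577  0.1978] [179.8117   0.0607 -78.8138] [ 2.053   0.0616 -0.047 ]
R -0.06 [ 0.0043 -0.0114  0.592 ]
R -0.0265 [ 0.0043 -0.2348  0.5913]
R 0.04 [ 0.0042 -0.6781  0.5898]
L -0.06 [-1.0443 -0.0115  0.5931]
L -0.0265 [-1.0443 -0.2349  0.5924]
L 0.04 [-1.0444 -0.6782  0.5909]
```

View pics/s7.png

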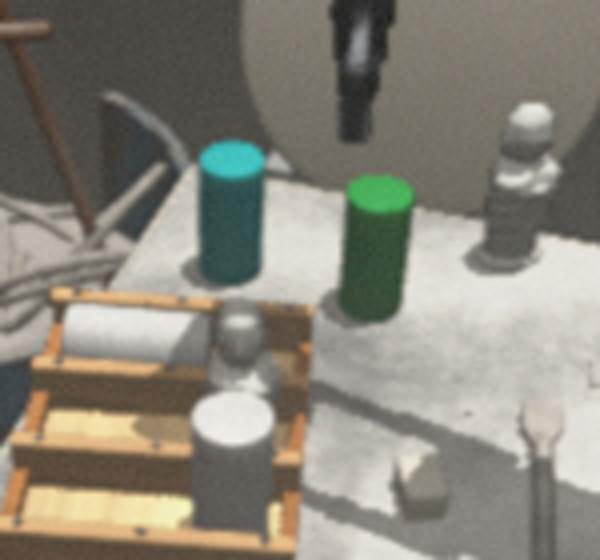

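View pics/w7.png

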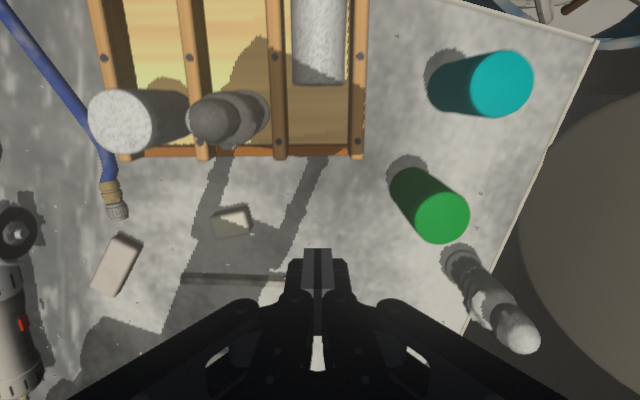

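The right blank now lies flat in its bay, at (320,40) in the wrist view. The carved figure hasn't moved. Next is the left blank.

Emit:
servo_tool(
  rows=[
    [[-0.25,0.02,0,0,1],[-0.5,0.02,0,0,1],[-0.75,0,0,0,1],[-1,0,0,0,1],[-1,0,0,0,1],[-1,0,0.2,0,1],[-1,0,0.4,0,1],[-1,0,0.4,0,1]],
  ],
)

```text
time_s: 7.25
ee_pos: [0.3653, 0.0886, 0.1333]
orientation: [179.6, -0.0, -78.8]
contact_force: [-0.9, -0.6, -0.1]
width: -0.001
```

```bash
python3 rel.py
python3 - <<'E'
from h import *
cv2.imwrite("pics/w8.png",cv2.cvtColor(ctrl.grab_frame("wrist"),cv2.COLOR_RGB2BGR))
E
```

```text
7.25 [0.3653 0.0886 0.1333] [179.5589  -0.0001 -78.7965] [-0.8718 -0.6072 -0.08  ]
R -0.06 [ 0.9973 -0.0067  0.1622]
R -0.0265 [ 0.9973 -0.23    0.1605]
R 0.04 [ 0.9973 -0.6734  0.1571]
L -0.06 [-0.0513 -0.0071  0.1622]
L -0.0265 [-0.0513 -0.2304  0.1605]
L 0.04 [-0.0512 -0.6738  0.1571]
```

View pics/w8.png

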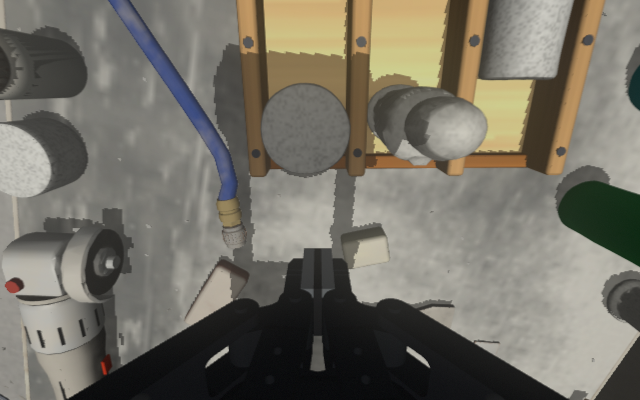

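Aligned except for about 7 mm: the blank's centre is at column 306 and the fingers at 317. I'll correct that and go down.

Emit:
servo_tool(
  rows=[
    [[-0.045,0,0.2,0,1],[-0.045,0,0.37,0,1],[-0.045,0,0.37,0,1],[-0.045,-0.08,0.37,0,1],[-0.045,-0.13,0.37,0,1],[-0.045,-0.18,0.37,0,1],[-0.045,-0.22,0.37,0,1],[-0.045,-0.26,0.37,0,1]],
  ],
)

```text
time_s: 8.1
ee_pos: [0.4052, 0.1038, 0.0831]
orientation: [-180.0, -0.0, -78.8]
contact_force: [-0.3, 0.0, 0.9]
width: 0.001
```

```bash
python3 rel.py
python3 - <<'E'
from h import *
a=ctrl.grab_frame("side")[90:230,270:420];a=cv2.resize(a,None,fx=4,fy=4,interpolation=2)
cv2.imwrite("pics/s9.png",cv2.cvtColor(a,cv2.COLOR_RGB2BGR))
E
```

```text
8.1 [0.4052 0.1038 0.0831] [-179.9697   -0.0011  -78.7912] [-0.3226  0.0489  0.9022]
R -0.06 [ 1.0447  0.275  -0.173 ]
R -0.0265 [ 1.0447  0.0517 -0.1729]
R 0.04 [ 1.0448 -0.3917 -0.1727]
L -0.06 [-0.0039  0.2745 -0.173 ]
L -0.0265 [-0.0039  0.0512 -0.1729]
L 0.04 [-0.0038 -0.3922 -0.1727]
```

View pics/s9.png

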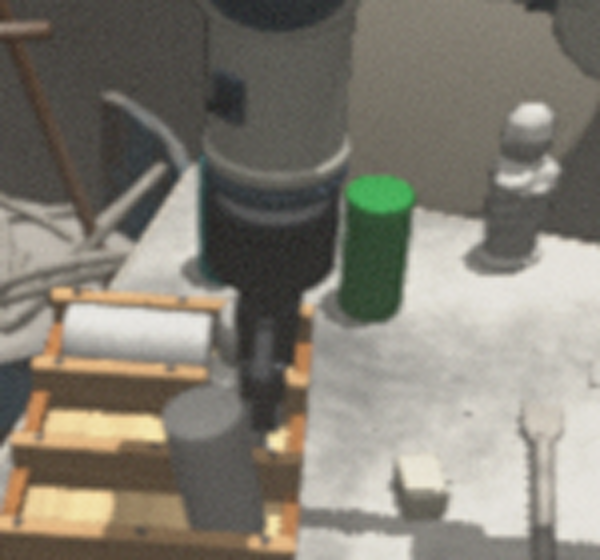

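Emit:
servo_tool(
  rows=[
    [[0,-0.05,0.03,0,1],[0,-0.1,0.03,0,1],[0,-0.15,0.03,0,1],[0,-0.19,0.03,0,1],[0,-0.23,0.03,0,1],[0,-0.26,0.03,0,1],[0,-0.15,0,0,1],[0,0.1,-0.15,0,1]],
  ],
)

```text
time_s: 8.95
ee_pos: [0.3888, 0.1006, 0.1022]
orientation: [179.6, 0.0, -78.8]
contact_force: [-0.8, -0.7, 0.5]
width: -0.002
```

Emit:
servo_tool(
  rows=[
    [[0,0.2,-0.3,0,1],[0,0.2,-0.6,0,1],[0,0.2,-0.8,0,1],[0,0.2,-0.8,0,1]],
  ],
)

```text
time_s: 9.35
ee_pos: [0.3618, 0.0953, 0.2305]
orientation: [-179.5, -0.0, -78.8]
contact_force: [0.7, 0.2, -0.1]
width: -0.001
```

```bash
python3 rel.py
python3 - <<'E'
from h import *
a=ctrl.grab_frame("side")[90:250,230:420];a=cv2.resize(a,None,fx=3.7,fy=3.7,interpolation=2)
cv2.imwrite("pics/s10.png",cv2.cvtColor(a,cv2.COLOR_RGB2BGR))
cv2.imwrite("pics/w10.png",cv2.cvtColor(ctrl.grab_frame("wrist"),cv2.COLOR_RGB2BGR))
E
```

```text
9.35 [0.3618 0.0953 0.2305] [-179.4529   -0.016   -78.7798] [ 0.6608  0.183  -0.1275]
R -0.06 [ 1.0449 -0.0114  0.8102]
R -0.0265 [ 1.045  -0.2348  0.8123]
R 0.04 [ 1.0451 -0.6781  0.8165]
L -0.06 [-0.0037 -0.0121  0.8099]
L -0.0265 [-0.0036 -0.2355  0.812 ]
L 0.04 [-0.0035 -0.6788  0.8163]
```

View pics/s10.png

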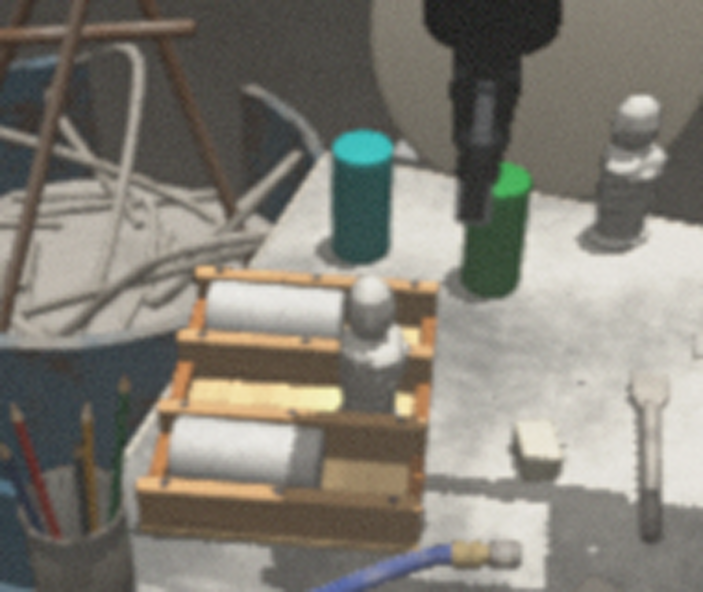

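View pics/w10.png

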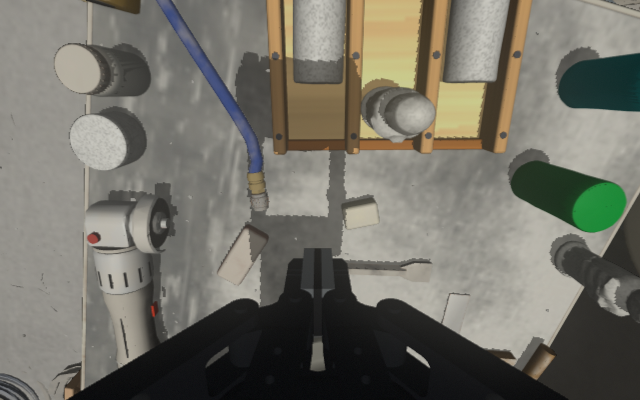

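Both blanks lie flat along their bays, at (318,40) and (477,40) in the wrist view. The carved figure still stands at (398,110), and the things around the rack look untouched. The arm is clear, so I'm handing in.

Run:
```python
from workcell import ctrl
print(ctrl.finish_job())
```

```text
the job is handed in; nothing more can be done
None
```

Both plain blanks are lying flat along their own bays with their tops towards the far end. I pushed each one over with shut fingers, first the right-bay blank and then the left-bay one, with no pinching, lifting or carrying. I handed the job in at about 9.5 s.

- **Missed first push:** my first pass at the right blank went over its top without touching it. In the side camera the shut fingertips were about 20 mm above the reported TCP, but the interface's 11 mm `tips_ahead` puts them below it. I didn't find the cause. I worked from the camera measurement after that, and both pushes then tipped the blanks as expected.
- **Final checks:** the last side and wrist pictures show both blanks lying between the walls, short of the end strip. The carved figure still stands in the middle bay. I saw no change to the things around the rack, though the tape measure was only partly in the last wrist picture.
- **Forces and clearance:** the forces reported at the end of each move stayed around 2 N or less. The tool was clear of everything at hand-in.

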